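# Set the catch pot and trip the extractor switch

### The arm

A 6-joint arm with a two-finger parallel gripper is mounted at the origin on the work surface. World frame = base frame: x ahead of the robot, y to its left, z up, the work surface at z = 0. Lengths are in m, angles in rad, forces in N, time in s.
With the tool pointing down it reaches from about 0.275 to 0.75 m from the base axis. Payload 10.2 kg.
Tool frame: the origin (TCP) lies midway between the tips of the shut fingers; the grasp point (between the pads) lies 19 mm behind it; z points along the fingers, y is the line along which they close (so a half turn about z gives the same grasp; the last joint's range is limited). The gripper opens to 88 mm and grips with 3 to 60 N. Pads are 18 mm wide; open, the fingers measure 123 mm over their backs; the gripper's body (75 mm by 187 mm) begins 45 mm behind the grasp point.
Start: joints at [0.901, 0.313, 1.498, -0, 1.331, -0.223], TCP at [0.227, 0.473, 0.239] pointing down, gripper open.
Joint ranges: [-2.94, 2.94], [-0.97, 2.17], [0.19, 2.56], [-1.23, 4.37], [0.02, 3.11], [-2.88, 2.88]. Speed limits (rad/s): [2.39, 2.39, 3.01, 3.14, 3.14, 3.14].

### API

Orientations are given as a unit quaternion [x, y, z, w].
In Python, from bench import sense, grab_frame, camera_model, finish_job, boxes_of, trace, place_of gives the robot as it stands.
- The arm moves only by the tool move_arm, never from a script. Its arguments are lists of equal length, an entry for each row: "translation": the shift along the tool's x, y, z in mm, a list of three; "yaw": the turn about the tool's z in rad. A call has 1 to 10 rows; each row is the pose to reach, as a shift and turn from the pose commanded when the call began, along the tool's axes at that moment; what a row does not reach only later rows make up. A row lasts 1/8 s, in which the tool goes at most 62.5 mm and 10.7 degrees, less where a joint would pass 70% of its speed; a pose out of reach is approached as far as the arm can. A call with a gripper value outside its range is refused whole. "gripper" is the finger opening in mm, from 0 to 88.1, set as the call begins (left out, the last holds). The fingers move at their own pace and stop on an object; "squeeze" is the grip in N (left out, the last holds). Time passes only in rows, so rows that repeat a pose let the fingers close. It gives the time, the measured TCP pose, the force, the opening and the grip force at its end, in the units of the state.
- sense(): the state, without advancing time (a new reading comes with each control period).
- grab_frame(name): name is "side" or "top" or "wrist"; returns the picture (420x560x3 uint8, red, green, blue); there is no depth.
- camera_model(name): a dict with "camera_matrix" (3x3 intrinsics, pixels), "distortion" ([k1, k2, p1, p2, k3] as OpenCV has them; the pictures are not rectified), "rvec" (rotation vector, rad) and "tvec" (3), from world to camera coordinates, as OpenCV has them; the wrist camera has in their place "hand_eye" (4x4, takes a point from camera to tool coordinates, whose origin is the TCP and whose axes are the flange's). Camera axes: x right, y down, z forward; pixel columns grow to the right and rows downward; lengths in m; the calibration is good to about 2 mm. A picture is of the moment at which its call begins: read the wrist's pose just before it. camera_model takes no time and is no camera call.
- finish_job(): hands the job in; it is judged then, once.
Trained networks look in the newest picture that a camera, given by its name, has taken for a name from the list of things; names that differ only in an ending like _2 or _b are one class to them, and where a whole thing is asked for, a point or a joint stands for the part that bears it (a point fixed in the world has none). Each returns a list of dicts, best first, with "conf" (0 to 1); they miss things now and then, are a little off and sometimes report something else, mostly with a low value. They report only what shows in the picture. A call takes as long as a camera call.
- boxes_of(camera, thing): "position" ([x, y, z] in m, in world coordinates, good to about 4 mm: the middle of the surface that is visible of it).
- trace(camera, thing): "pixels" (420x560 bool, what is visible of it).
- place_of(camera, thing): "position" ([x, y, z] in m, in world coordinates, good to about 4 mm: a listed point, or the origin of a listed thing).
The state is a dict: "clock": time; "q": joint angles; "joint_velocities": joint speeds; "joint_efforts": joint torques, N m; "ee_pos": TCP position; "tool_rot": TCP orientation; "ft_force": force on the tool from outside, world axes, zero at the start; "torque": the same for the moment, N m; "grip_width": opening from 0.0 (shut) to 1.0 (fully open); "finger_force": force on a finger pad.
Only numpy, scipy, OpenCV 4.12 (cv2) and the standard library are available. Lean on these libraries where they do the work, as an engineer would, in place of code of your own. Each camera call takes 0.05 s, during which the arm holds its last target. There are 200 camera calls.

### The job

Take the round steel catch pot off its hook and stand it upright in the shallow square tray, setting it down rather than dropping it, and let go. Then start the dust extractor: push the roller arm of the limit switch under the magnifier lamp sideways (either way) until it trips at about 30 degrees, never beyond 50 degrees, keep it there a moment and let it spring back upright. Leave the other things on the bench and on the hooks as they are.

Things in the scene. Friction and masses are not known exactly. Their poses are not given: they have to be found in the camera images.
- pot: Loose round open steel pot, 72 mm diameter, 60 mm high, 0.25 kg. Rigid hoop handle (82 mm wide in y, 14 in x, crossbar z=114 to 119 mm) topped by a wooden grip block 20 (x) by 32 mm (y), z=119 to 162 mm. Hangs at first by the crossbar on one of the rack's two hooks, axes parallel to the rack's. Origin: centre of the underside, z up.
- square_pot: Bystander: a pot with the same hoop and grip, but with a square box 66 x 72 x 60 mm. Hangs on the other hook. Same origin and axes.
- rack: Fixed rack, origin on the bench midway between two 16 mm posts (216 high) at y=+60 and -60 mm, on a 100 x 220 x 16 mm foot. From each a hook (10 mm bar, top at z=190) runs along -x, towards the robot, to x=-88, where its tip turns up to z=207 mm. Pots hang at x=-65. Lifted 18 to 40 mm (25 is good), a pot can be drawn off along the rack's -x.
- tray_in (a point): Centre of the inner floor of the fixed shallow square aluminium tray on the bench, 130 x 130 mm outside, 4 mm thick walls and floor, rim 14 mm above the bench. Axes along the tray's sides.
- station: Fixed limit switch under a magnifier lamp. Origin on the bench below the switch's front; -x points roughly to the robot. Foot 110 x 100 x 12 mm; grey switch box 44 mm wide, x=3 to 45, up to z=78. The lamp's stand is at x=140 to 260 mm. The lamp hides the roller from above: come in under its near edge, tool tilted about 40 to 45 degrees, fingers pointing along +x and down.
- lamp_edge (a point): Point of the lamp's rim nearest the robot, at station x=-50, y=0, z=300 mm. The lamp head is a round clear lens in a black ring, 210 mm diameter, z=292 to 314 mm, centred at station x=+55, y=0.
- roller (a point): Centre of the black roller (30 mm diameter, 22 mm long along station x) at the top of the switch's steel roller arm (arm 14 mm wide, 5 mm thick). At rest it stands upright at station x=-23, y=0, z=130 mm. The pivot is 80 mm below it, its axis along station x, so the roller swings sideways along station y and down.
- roller_arm (a joint): Angle of the roller arm in rad: 0 upright, positive = leaning towards the station's +y (robot's left), negative towards -y. A centring spring of 0.6 N m/rad (about 4 N at the roller at 0.5 rad) returns it. Trips beyond 0.45 rad either way; forced beyond 0.9 rad counts as damage; hard stop at 1.25 rad.
- bottle: Bystander: green bottle, 52 mm diameter, 150 mm high. Origin under its centre.
- dapping_block: Bystander: dark steel cube, 60 mm. Origin under its centre.
- punch_pot: Bystander: dark round pot of punches, 68 mm diameter, about 130 mm high. Origin under its centre.
- hole_block: Bystander: wooden block with three holes, 100 x 60 x 28 mm. Origin under its centre.
- hammer: Bystander: small hammer lying on the bench.
- mandrel: Bystander: steel taper standing upright, 24 mm diameter at the foot, 120 mm high. Origin under its centre.

How it is judged:
By the outcome, as a careful person would: the job done as asked, in the order asked, and still so for the second after the job is handed in, with the robot touching nothing.
It also fails if it takes over 59 s, if anything falls off the work surface, if the arm or the gripper's body presses on something with over 40 N, if the wrist force passes 120 N, or if a joint passes its speed limit or range.

## Working session

There is one attempt and no reset: what is moved stays moved. The work goes in short steps, Python scripts to look and compute and a tool call to move; the robot and the scene stay as the last step left them, time stands still between calls to the robot, and variables do not carry over. Pictures are saved under pics/ and viewed, at most 10 in all, crops included, and the job is handed in when it is done.

Besides the shell and the picture viewer there is one more tool, called after "Call:" by a JSON object that holds its "fn" and its "kwargs". move_arm: Moves the arm, as the interface text tells. Its arguments: {"type":"object","properties":{"translation":{"type":"array","items":{"type":"array","items":{"type":"number"}}},"yaw":{"type":"array","items":{"type":"number"}},"gripper":{"type":"number"},"squeeze":{"type":"number"}},"required":["translation","yaw"]}

```bash
mkdir -p pics; ls; cat > h.py <<'E'
from bench import *
import numpy as np, cv2
from scipy.spatial.transform import Rotation as R
def save(cam,name):
    im=grab_frame(cam); cv2.imwrite(f'pics/{name}.png',im[:,:,::-1]); return im
def proj(cam,P):
    m=camera_model(cam); p,_=cv2.projectPoints(np.array(P,float).reshape(-1,3),np.array(m['rvec']),np.array(m['tvec']),np.array(m['camera_matrix']),np.array(m['distortion'])); return p[:,0]
def st():
    s=sense(); r=R.from_quat(s['tool_rot']); print('t',round(s['clock'],2),'p',np.round(s['ee_pos'],4),'R',np.round(r.as_matrix(),3).tolist(),'q',np.round(s['q'],2),'F',np.round(s['ft_force'],1),'w',round(s['grip_width'],3),'ff',s['finger_force']); return s,r
E
python3 - <<'E'
from h import *
st()
a=save('side','s0');b=save('top','t0')
for th in ['pot','square_pot','rack','tray_in','station','lamp_edge','roller','bottle','dapping_block','punch_pot','hole_block','hammer','mandrel']:
    for c in ['top','side']:
        r=place_of(c,th)[:2]
        print(th,c,[(np.round(x['position'],3).tolist(),round(x['conf'],2)) for x in r])
        if th in('rack','station') and r: print(r[0].keys())
cv2.imwrite('pics/both0.png',cv2.resize(np.hstack([a,b])[:,:,::-1],(800,300)))
E
```

```text
pics
t 0.0 p [0.2267 0.4733 0.2382] R [[-0.902, 0.432, -0.001], [0.432, 0.902, -0.001], [0.0, -0.001, -1.0]] q [ 0.9   0.31  1.5  -0.    1.33 -0.22] F [ 0.7 -0.4 -0.2] w 1.001 ff 0.0
pot top [([0.607, 0.17, 0.076], 0.8)]
pot side [([0.615, 0.177, 0.078], 0.83), ([0.565, -0.244, 0.132], 0.5)]
square_pot top [([0.74, -0.032, 0.004], 0.72), ([0.519, 0.242, 0.078], 0.67)]
square_pot side [([0.517, 0.25, 0.079], 0.63)]
rack top [([0.607, 0.257, 0.004], 0.59), ([0.738, -0.032, 0.004], 0.16)]
dict_keys(['position', 'conf'])
rack side [([0.604, 0.265, -0.002], 0.94)]
dict_keys(['position', 'conf'])
tray_in top [([0.44, -0.029, 0.006], 0.61), ([0.582, -0.26, -0.002], 0.5)]
tray_in side [([0.44, -0.027, -0.001], 0.97), ([0.618, 0.176, 0.079], 0.58)]
station top [([0.582, -0.26, 0.0], 0.93)]
dict_keys(['position', 'conf'])
station side [([0.582, -0.257, 0.001], 0.82), ([0.6, 0.261, 0.0], 0.26)]
dict_keys(['position', 'conf'])
lamp_edge top [([0.544, -0.228, 0.301], 0.61)]
lamp_edge side [([0.544, -0.228, 0.297], 0.94)]
roller top [([0.565, -0.237, 0.126], 0.6)]
roller side [([0.568, -0.242, 0.131], 0.5), ([0.706, 0.084, -0.0], 0.4)]
bottle top [([0.705, 0.088, -0.001], 0.85), ([0.608, 0.176, 0.077], 0.75)]
bottle side [([0.707, 0.088, -0.0], 0.75)]
dapping_block top [([0.644, -0.0, -0.003], 0.64)]
dapping_block side [([0.643, -0.001, 0.006], 0.72)]
punch_pot top [([0.477, -0.477, -0.0], 0.93)]
punch_pot side [([0.478, -0.479, 0.002], 0.73)]
hole_block top [([0.368, -0.228, 0.001], 0.83)]
hole_block side [([0.362, -0.227, 0.002], 0.74)]
hammer top [([0.396, 0.348, 0.0], 0.73), ([0.367, -0.227, -0.001], 0.42)]
hammer side []
mandrel top [([0.74, -0.034, 0.002], 0.54)]
mandrel side [([0.736, -0.028, -0.001], 0.76), ([0.364, -0.227, 0.002], 0.5)]
```

View pics/s0.png

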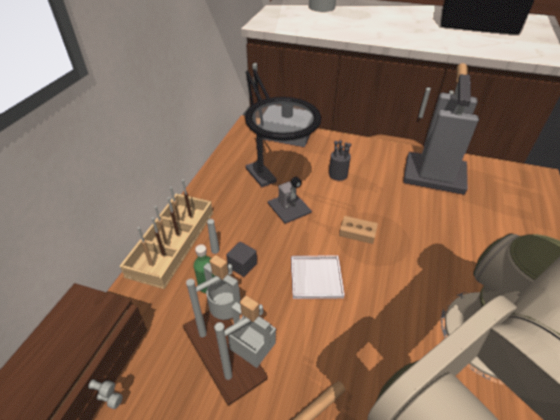

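View pics/t0.png

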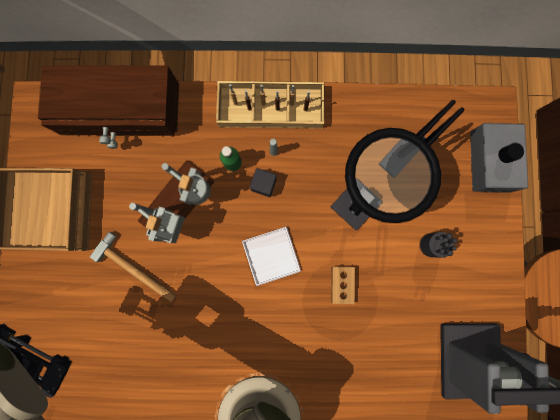

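```bash
cat >> h.py <<'E'
def goto(p,tool_y_deg=None,s=None):
    s=s or sense(); r=R.from_quat(s['tool_rot']); M=r.as_matrix()
    d=M.T@(np.array(p)-s['ee_pos'])*1000; out='shift '+str(np.round(d,1).tolist())
    if tool_y_deg is not None:
        a=np.degrees(np.arctan2(M[1,1],M[0,1])); e=((tool_y_deg-a)+180)%360-180
        out+=f' yaw {-np.radians(e):.3f} (alt {-np.radians(e-np.sign(e)*180):.3f})'
    print(out)
E
python3 - <<'E'
from h import *
from scipy.optimize import least_squares
loc=np.array([[-65,-60],[-65,60],[0,0]])/1e3
obs=np.array([[.611,.1735],[.518,.246],[.6055,.261]])
f=lambda v:((np.array([[np.cos(v[2]),-np.sin(v[2])],[np.sin(v[2]),np.cos(v[2])]])@loc.T).T+v[:2]-obs).ravel()
v=least_squares(f,[.6,.26,.9]).x; print(v,np.degrees(v[2]),np.round(f(v)*1e3,1))
print('pot',obs[0]+f(v)[:2])
for c in('top','side'): print([(np.round(x['position'],3),x['conf']) for x in boxes_of(c,'pot')])
goto([.609,.174,.30],142)
E
```

```text
[0.60493204 0.26091255 0.90502951] 51.85437146850613 [ 1.  -0.8 -0.4  0.9 -0.6 -0.1]
pot [0.61197059 0.17273398]
[(array([0.607, 0.169, 0.13 ]), 0.96)]
[(array([0.616, 0.182, 0.131]), 0.67)]
shift [-474.0, -104.9, -61.3] yaw -1.354 (alt 1.787)
```

Call:
{"fn": "move_arm", "kwargs": {"translation": [[0, 0, -60], [-60, -10, -100], [-120, -25, -100], [-180, -40, -100], [-240, -55, -100], [-300, -70, -100], [-360, -80, -100], [-420, -95, -100], [-474, -105, -100], [-474, -105, -100]], "yaw": [0, -0.17, -0.34, -0.51, -0.68, -0.85, -1.02, -1.19, -1.354, -1.354], "gripper": 60}}

```text
clock: 2.75
ee_pos: [0.6111, 0.1711, 0.3372]
tool_rot: [-0.438, 0.899, 0.0, -0.001]
ft_force: [-0.3, 1.0, -0.2]
grip_width: 0.68
finger_force: 0.0
```

```bash
python3 - <<'E'
from h import *
s,r=st()
im=save('wrist','w1'); m=camera_model('wrist'); H=np.array(m['hand_eye']); print(np.round(H,3).tolist())
# project expected grip top corners
T=np.eye(4);T[:3,:3]=r.as_matrix();T[:3,3]=s['ee_pos']; C=np.linalg.inv(T@H)
a=np.radians(51.85);X=np.array([np.cos(a),np.sin(a),0]);Y=np.array([-X[1],X[0],0])
P=[np.array([.612,.173,.238])+X*sx*.01+Y*sy*.016 for sx,sy in[(-1,-1),(1,-1),(1,1),(-1,1)]]
p,_=cv2.projectPoints(np.array(P),cv2.Rodrigues(C[:3,:3])[0],C[:3,3],np.array(m['camera_matrix']),np.array(m['distortion']))
im=im[:,:,::-1].copy(); cv2.polylines(im,[p.astype(int)],True,(0,0,255),1); cv2.imwrite('pics/w1.png',im); print(p[:,0].astype(int).tolist())
print(place_of('wrist','pot')[:2])
E
```

```text
t 2.75 p [0.6111 0.1711 0.3372] R [[-0.617, -0.787, -0.002], [-0.787, 0.617, -0.0], [0.001, 0.001, -1.0]] q [ 0.09  0.54  0.92 -0.    1.69 -2.39] F [-0.3  1.  -0.2] w 0.68 ff 0.0
[[0.0, -0.949, -0.316, 0.084], [1.0, 0.0, 0.0, -0.0], [-0.0, -0.316, 0.949, -0.146], [0.0, 0.0, 0.0, 1.0]]
[[261, 206], [262, 227], [297, 227], [298, 206]]
[{'position': [0.6157, 0.1746, 0.0763], 'conf': 0.95}, {'position': [0.3943, 0.3435, 0.0015], 'conf': 0.36}]
```

View pics/w1.png

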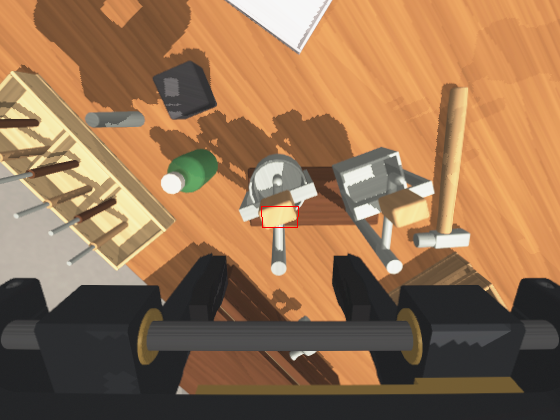

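```bash
python3 - <<'E'
import cv2
im=cv2.imread('pics/w1.png')[130:290,220:450]
cv2.imwrite('pics/w1c.png',cv2.resize(im,None,fx=3.4,fy=3.4,interpolation=cv2.INTER_CUBIC))
E
```

```text
(no output)
```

View pics/w1c.png

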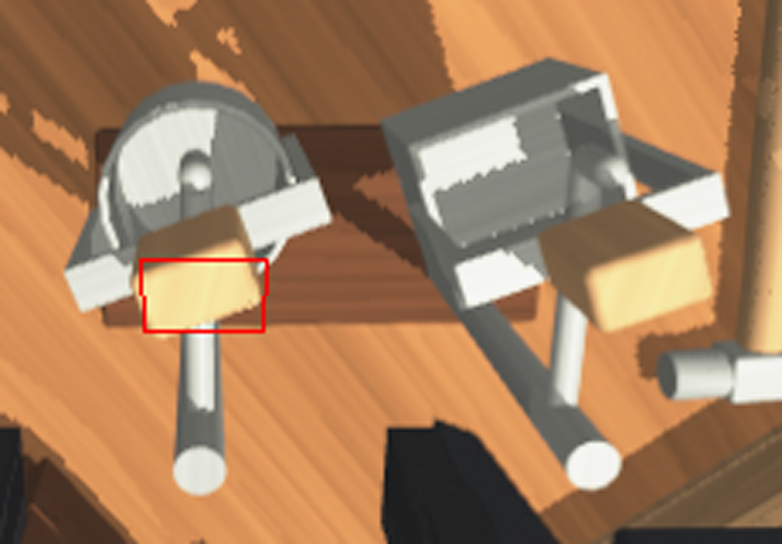

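```bash
python3 - <<'E'
from h import *
s,r=st(); m=camera_model('wrist'); H=np.array(m['hand_eye'])
T=np.eye(4);T[:3,:3]=r.as_matrix();T[:3,3]=s['ee_pos']; W=T@H
def pix(u,z):
    u=np.array(u,float)/3.4+[220,130]
    n=cv2.undistortPoints(u.reshape(1,1,2),np.array(m['camera_matrix']),np.array(m['distortion'])).ravel()
    d=W[:3,:3]@[n[0],n[1],1]; return W[:3,3]+d*(z-W[2,3])/d[2]
def ln(a,b,z):
    A,B=pix(a,z),pix(b,z); d=(A-B)[:2]; print(np.round((A+B)[:2]/2,4),np.linalg.norm(d).round(4),np.degrees(np.arctan2(d[1],d[0])).round(1))
ln((82,312),(332,215),.195); ln((66,272),(320,180),.195)   # round hoop near / far edge
ln((468,308),(728,215),.195); ln((455,265),(715,172),.195)
ln((145,338),(265,300),.238); ln((135,283),(245,245),.238)   # grip top
ln((610,332),(712,292),.238)
# grip top centroid
print(pix((198,290),.238)); goto([.612,.173,.3],141.85)
E
```

```text
t 2.85 p [0.61   0.1726 0.3377] R [[-0.618, -0.786, -0.001], [-0.786, 0.618, -0.0], [0.001, 0.001, -1.0]] q [ 0.09  0.54  0.92 -0.    1.69 -2.38] F [0.2 0.2 0.5] w 0.683 ff 0.0
[0.6134 0.1784] 0.0825 -16.0
[0.6093 0.1665] 0.082 -17.6
[0.5186 0.252 ] 0.082 -16.8
[0.5147 0.2378] 0.0808 -17.1
[0.6147 0.1797] 0.0336 -19.5
[0.6083 0.1653] 0.0305 -18.3
[0.5183 0.253 ] 0.028 -14.4
[0.61102876 0.17219276 0.238     ]
shift [-1.6, -1.3, 37.7] yaw -0.000 (alt 3.141)
```

Call:
{"fn": "move_arm", "kwargs": {"translation": [[0, 0, 0], [0, 0, 0], [0, 0, 0], [0, 0, 0], [0, 0, 0], [0, 0, 0], [0, 0, 0], [0, 0, 0], [0, 0, 0], [0, 0, 0]], "yaw": [0.18, 0.36, 0.54, 0.72, 0.9, 1.08, 1.26, 1.44, 1.62, 1.8]}}

```text
clock: 4.1
ee_pos: [0.6081, 0.1751, 0.3392]
tool_rot: [0.434, 0.901, 0.0, 0.0]
ft_force: [0.8, -0.8, -0.6]
grip_width: 0.676
finger_force: 0.0
```

Call:
{"fn": "move_arm", "kwargs": {"translation": [[0, 0, 0], [0, 0, 0], [0, 0, 0], [0, 0, 0], [0, 0, 0], [0, 0, 0], [0, 0, 0]], "yaw": [0.18, 0.36, 0.54, 0.72, 0.9, 0.972, 0.972]}}

```text
clock: 4.97
ee_pos: [0.6082, 0.1749, 0.3391]
tool_rot: [0.803, 0.597, 0.0, 0.0]
ft_force: [0.1, 0.8, -0.0]
grip_width: 0.683
finger_force: 0.0
```

```bash
python3 - <<'E'
from h import *
st(); goto([.611,.1725,.203],163)
E
```

```text
t 4.97 p [0.6082 0.1749 0.3391] R [[0.288, 0.958, 0.0], [0.958, -0.288, 0.0], [0.0, 0.0, -1.0]] q [0.1  0.53 0.92 0.   1.69 0.39] F [ 0.1  0.8 -0. ] w 0.683 ff 0.0
shift [-1.5, 3.3, 136.1] yaw -3.137 (alt 0.004)
```

Call:
{"fn": "move_arm", "kwargs": {"translation": [[-1, 3, 50], [-1, 3, 95], [-1, 3, 120], [-1, 3, 135], [-1, 3, 135]], "yaw": [0, 0, 0, 0, 0]}}

```text
clock: 5.6
ee_pos: [0.6113, 0.1724, 0.2035]
tool_rot: [0.803, 0.596, -0.0, -0.0]
ft_force: [-0.4, -0.1, 0.9]
grip_width: 0.684
finger_force: 0.0
```

Call:
{"fn": "move_arm", "kwargs": {"translation": [[0, 0, 0], [0, 0, 0], [0, 0, 0], [0, 0, 0], [0, 0, 0]], "yaw": [0, 0, 0, 0, 0], "gripper": 10, "squeeze": 30}}

```text
clock: 6.22
ee_pos: [0.6119, 0.1721, 0.2045]
tool_rot: [0.803, 0.596, 0.001, 0.0]
ft_force: [1.8, -0.1, 5.1]
grip_width: 0.362
finger_force: 29.9
```

```bash
python3 - <<'E'
from h import *
s,r=st(); M=r.as_matrix().T
a=np.radians(51.85); print('rack -x in tool', M@[-np.cos(a),-np.sin(a),0])
E
```

```text
t 6.22 p [0.6119 0.1721 0.2045] R [[0.29, 0.957, 0.002], [0.957, -0.29, 0.0], [0.001, 0.002, -1.0]] q [ 0.09  0.58  1.18 -0.    1.37  0.38] F [ 1.8 -0.1  5.1] w 0.362 ff 29.88827135413885
rack -x in tool [-0.93167527 -0.36329041 -0.00112976]
```

Call:
{"fn": "move_arm", "kwargs": {"translation": [[0, 0, -10], [0, 0, -20], [0, 0, -27], [0, 0, -27]], "yaw": [0, 0, 0, 0]}}

```text
clock: 6.72
ee_pos: [0.6117, 0.1722, 0.2313]
tool_rot: [0.803, 0.596, 0.0, 0.0]
ft_force: [0.0, -0.7, -2.7]
grip_width: 0.359
finger_force: 29.9
```

Call:
{"fn": "move_arm", "kwargs": {"translation": [[-14, -5, 0], [-33, -13, 0], [-56, -22, 0], [-84, -33, 0], [-112, -43, 0], [-112, -43, 0]], "yaw": [0, 0, 0, 0, 0, 0]}}

```text
clock: 7.48
ee_pos: [0.5373, 0.0764, 0.2308]
tool_rot: [0.804, 0.595, -0.0, -0.0]
ft_force: [0.4, 0.4, -2.6]
grip_width: 0.361
finger_force: 29.9
```

```bash
python3 - <<'E'
from h import *
st(); goto([.44,-.028,.175],None)
save('side','s2')
E
```

```text
t 7.47 p [0.5373 0.0764 0.2308] R [[0.292, 0.957, -0.001], [0.957, -0.292, -0.0], [-0.0, -0.0, -1.0]] q [-0.07  0.36  1.46 -0.    1.33  0.22] F [ 0.4  0.4 -2.6] w 0.361 ff 29.922878229190246
shift [-128.2, -62.6, 55.8]
```

View pics/s2.png

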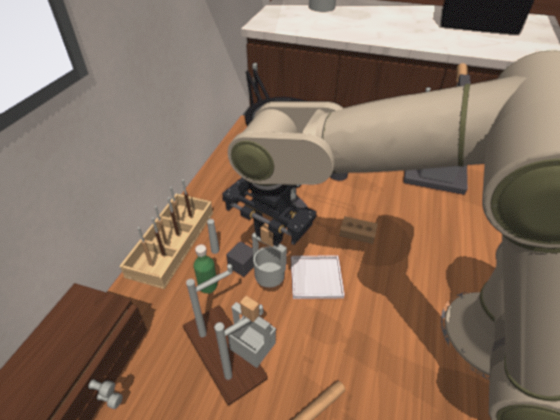

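Call:
{"fn": "move_arm", "kwargs": {"translation": [[-40, -20, 0], [-85, -42, 0], [-115, -57, 15], [-128, -63, 40], [-128, -63, 60], [-128, -63, 75], [-128, -63, 85], [-128, -63, 90], [-128, -63, 90]], "yaw": [0, 0, 0, 0, 0, 0, 0, 0, 0]}}

```text
clock: 8.65
ee_pos: [0.4407, -0.0267, 0.1407]
tool_rot: [0.803, 0.596, -0.0, -0.0]
ft_force: [0.5, -0.5, -2.6]
grip_width: 0.36
finger_force: 30.0
```

Call:
{"fn": "move_arm", "kwargs": {"translation": [[0, 0, 3], [0, 0, 5], [0, 0, 7], [0, 0, 7]], "yaw": [0, 0, 0, 0]}}

```text
clock: 9.15
ee_pos: [0.4405, -0.0268, 0.1337]
tool_rot: [0.803, 0.596, -0.0, -0.0]
ft_force: [-0.9, 0.2, -2.2]
grip_width: 0.362
finger_force: 30.0
```

Call:
{"fn": "move_arm", "kwargs": {"translation": [[0, 0, 1], [0, 0, 1], [0, 0, 2], [0, 0, 2]], "yaw": [0, 0, 0, 0]}}

```text
clock: 9.65
ee_pos: [0.4413, -0.0268, 0.1331]
tool_rot: [0.803, 0.596, 0.001, 0.001]
ft_force: [-2.3, 2.4, 14.9]
grip_width: 0.36
finger_force: 30.0
```

Call:
{"fn": "move_arm", "kwargs": {"translation": [[0, 0, -1], [0, 0, -1]], "yaw": [0, 0]}}

```text
clock: 9.9
ee_pos: [0.441, -0.0269, 0.1332]
tool_rot: [0.803, 0.596, 0.001, 0.001]
ft_force: [-0.1, 2.1, 6.3]
grip_width: 0.359
finger_force: 30.0
```

Call:
{"fn": "move_arm", "kwargs": {"translation": [[0, 0, 0], [0, 0, 0], [0, 0, 0]], "yaw": [0, 0, 0], "gripper": 60}}

```text
clock: 10.28
ee_pos: [0.4405, -0.0269, 0.1326]
tool_rot: [0.803, 0.596, -0.0, -0.0]
ft_force: [-0.4, -0.4, 0.2]
grip_width: 0.669
finger_force: 0.0
```

Call:
{"fn": "move_arm", "kwargs": {"translation": [[0, 0, -15], [0, 0, -45], [0, 0, -90], [0, 0, -130], [0, 0, -160], [0, 0, -160]], "yaw": [0, 0, 0, 0, 0, 0]}}

```text
clock: 11.02
ee_pos: [0.4411, -0.027, 0.2942]
tool_rot: [0.803, 0.596, 0.001, 0.002]
ft_force: [-0.4, 0.3, -1.2]
grip_width: 0.686
finger_force: 0.0
```

```bash
python3 - <<'E'
from h import *
st()
save('wrist','w3')
for c in('wrist','top','side'):
    if c!='wrist': grab_frame(c)
    for th in('pot','tray_in','roller','lamp_edge','station'):
        print(c,th,[(np.round(x['position'],3).tolist(),round(x['conf'],2)) for x in place_of(c,th)[:2]])
E
```

```text
t 11.03 p [ 0.4411 -0.027   0.2942] R [[0.29, 0.957, 0.003], [0.957, -0.29, -0.001], [-0.0, 0.004, -1.0]] q [-0.33  0.09  1.63 -0.    1.42 -0.03] F [-0.4  0.3 -1.2] w 0.686 ff 0.0
wrist pot [([0.444, -0.02, 0.006], 0.84), ([0.736, -0.03, 0.0], 0.41)]
wrist tray_in []
wrist roller []
wrist lamp_edge []
wrist station []
top pot []
top tray_in []
top roller [([0.563, -0.241, 0.128], 0.62), ([0.479, -0.482, -0.0], 0.57)]
top lamp_edge [([0.544, -0.231, 0.299], 0.75)]
top station []
side pot [([0.446, -0.02, 0.005], 0.63), ([0.736, -0.029, -0.0], 0.36)]
side tray_in [([0.44, -0.023, -0.003], 0.6)]
side roller [([0.359, -0.226, 0.002], 0.66), ([0.566, -0.246, 0.133], 0.47)]
side lamp_edge [([0.546, -0.227, 0.3], 0.58)]
side station [([0.582, -0.256, -0.002], 0.8), ([0.44, -0.029, -0.002], 0.56)]
```

View pics/w3.png

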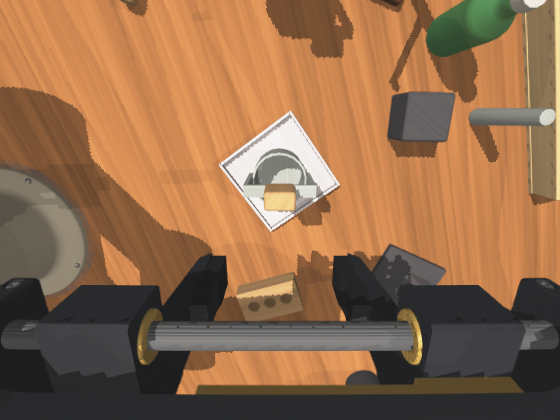

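Call:
{"fn": "move_arm", "kwargs": {"translation": [[15, 40, -40], [32, 80, -80], [48, 120, -110], [64, 165, -130], [80, 210, -150], [96, 255, -150], [112, 300, -150], [130, 350, -150], [147, 400, -150], [160, 440, -150]], "yaw": [0, 0, 0, 0, 0, 0, 0, 0, 0, 0]}}

```text
clock: 13.18
ee_pos: [0.7339, -0.0024, 0.3738]
tool_rot: [0.803, 0.596, 0.014, 0.011]
ft_force: [0.2, -0.1, -0.1]
grip_width: 0.683
finger_force: 0.0
```

```bash
python3 - <<'E'
from h import *
st(); print({k:v for k,v in sense().items() if k not in('q','ft_force')}.keys())
E
```

```text
t 13.18 p [ 0.7339 -0.0024  0.3738] R [[0.29, 0.956, 0.036], [0.957, -0.29, -0.0], [0.01, 0.035, -0.999]] q [-0.16  0.9   0.19  0.01  2.01  0.13] F [ 0.2 -0.1 -0.1] w 0.683 ff 0.0
dict_keys(['clock', 'joint_velocities', 'joint_efforts', 'ee_pos', 'tool_rot', 'torque', 'finger_force', 'grip_width'])
```

Call:
{"fn": "move_arm", "kwargs": {"translation": [[0, 0, 0], [0, 0, 0], [-10, -30, 0], [-10, -30, 0]], "yaw": [0, 0, 0, 0]}}

```text
clock: 13.68
ee_pos: [0.7003, -0.0032, 0.372]
tool_rot: [0.803, 0.596, 0.013, 0.009]
ft_force: [0.2, -0.3, 0.4]
grip_width: 0.681
finger_force: 0.0
```

```bash
python3 - <<'E'
from h import *
st()
E
```

```text
t 13.68 p [ 0.7003 -0.0032  0.372 ] R [[0.29, 0.957, 0.032], [0.957, -0.29, 0.0], [0.009, 0.03, -0.999]] q [-0.17  0.73  0.5   0.01  1.87  0.12] F [ 0.2 -0.3  0.4] w 0.681 ff 0.0
```

Call:
{"fn": "move_arm", "kwargs": {"translation": [[0, 0, -50], [-20, 0, -100], [-60, -5, -140], [-110, -15, -170], [-160, -25, -200], [-210, -40, -220], [-260, -55, -240], [-300, -70, -250], [-334, -79, -256], [-334, -79, -256]], "yaw": [-0.16, -0.32, -0.48, -0.64, -0.8, -0.96, -1.12, -1.28, -1.34, -1.34]}}

```text
clock: 14.92
ee_pos: [0.49, -0.2841, 0.5837]
tool_rot: [0.261, 0.965, 0.001, 0.029]
ft_force: [1.1, 0.3, -0.1]
grip_width: 0.677
finger_force: 0.0
```

```bash
python3 - <<'E'
from h import *
st()
E
```

```text
t 14.93 p [ 0.49   -0.2841  0.5837] R [[-0.862, 0.503, 0.056], [0.504, 0.864, -0.013], [-0.055, 0.017, -0.998]] q [-0.74  0.57  0.19  0.04  2.33 -1.76] F [ 1.1  0.3 -0.1] w 0.677 ff 0.0
```

Call:
{"fn": "move_arm", "kwargs": {"translation": [[-45, 0, -40], [-90, 0, -80], [-135, 0, -120], [-180, 0, -160], [-225, 0, -200], [-270, 0, -240], [-315, 0, -280], [-360, 0, -320], [-405, 0, -360], [-450, 0, -400]], "yaw": [0, 0, 0, 0, 0, 0, 0, 0, 0, 0]}}

```text
clock: 16.18
ee_pos: [0.5069, -0.2943, 0.5725]
tool_rot: [0.259, 0.965, -0.002, 0.042]
ft_force: [0.4, 0.6, 0.2]
grip_width: 0.68
finger_force: 0.0
```

```bash
python3 - <<'E'
from h import *
st()
E
```

```text
t 16.18 p [ 0.5069 -0.2943  0.5725] R [[-0.862, 0.501, 0.08], [0.5, 0.865, -0.026], [-0.083, 0.018, -0.996]] q [-0.74  0.59  0.19  0.05  2.28 -1.75] F [0.4 0.6 0.2] w 0.68 ff 0.0
```

Call:
{"fn": "move_arm", "kwargs": {"translation": [[-600, 0, 0]], "yaw": [0]}}

```text
clock: 16.3
ee_pos: [0.5344, -0.3098, 0.549]
tool_rot: [0.259, 0.964, -0.006, 0.054]
ft_force: [-0.2, -0.1, -0.2]
grip_width: 0.679
finger_force: 0.0
```

```bash
python3 - <<'E'
from h import *
st()
E
```

```text
t 16.3 p [ 0.5344 -0.3098  0.549 ] R [[-0.86, 0.501, 0.102], [0.5, 0.865, -0.039], [-0.108, 0.017, -0.994]] q [-0.73  0.64  0.19  0.05  2.21 -1.74] F [-0.2 -0.1 -0.2] w 0.679 ff 0.0
```

Call:
{"fn": "move_arm", "kwargs": {"translation": [[-600, 0, -400]], "yaw": [0]}}

```text
clock: 16.42
ee_pos: [0.5429, -0.3156, 0.5442]
tool_rot: [0.259, 0.964, -0.007, 0.065]
ft_force: [-1.1, -0.1, 0.2]
grip_width: 0.682
finger_force: 0.0
```

Call:
{"fn": "move_arm", "kwargs": {"translation": [[-600, 0, -400]], "yaw": [0]}}

```text
clock: 16.55
ee_pos: [0.5477, -0.3184, 0.5491]
tool_rot: [0.259, 0.962, -0.013, 0.082]
ft_force: [0.2, -0.4, -0.3]
grip_width: 0.681
finger_force: 0.0
```

Call:
{"fn": "move_arm", "kwargs": {"translation": [[-600, 0, -400]], "yaw": [0]}}

```text
clock: 16.68
ee_pos: [0.5527, -0.3217, 0.5521]
tool_rot: [0.259, 0.961, -0.017, 0.097]
ft_force: [-0.4, 0.9, -0.8]
grip_width: 0.679
finger_force: 0.0
```

```bash
python3 - <<'E'
from h import *
st()
E
```

```text
t 16.68 p [ 0.5527 -0.3217  0.5521] R [[-0.847, 0.501, 0.178], [0.494, 0.866, -0.082], [-0.195, 0.018, -0.981]] q [-0.73  0.64  0.19  0.07  2.13 -1.74] F [-0.4  0.9 -0.8] w 0.679 ff 0.0
```

Call:
{"fn": "move_arm", "kwargs": {"translation": [[-600, 0, -270]], "yaw": [0]}}

```text
clock: 16.8
ee_pos: [0.5627, -0.3277, 0.5496]
tool_rot: [0.259, 0.959, -0.021, 0.112]
ft_force: [0.6, -0.9, -0.5]
grip_width: 0.681
finger_force: 0.0
```

Call:
{"fn": "move_arm", "kwargs": {"translation": [[-600, 0, -270]], "yaw": [0]}}

```text
clock: 16.92
ee_pos: [0.5721, -0.3335, 0.5473]
tool_rot: [0.258, 0.958, -0.024, 0.126]
ft_force: [0.6, -0.3, 0.0]
grip_width: 0.681
finger_force: 0.0
```

Call:
{"fn": "move_arm", "kwargs": {"translation": [[-600, 0, -250]], "yaw": [0]}}

```text
clock: 17.05
ee_pos: [0.5811, -0.339, 0.5461]
tool_rot: [0.258, 0.955, -0.028, 0.141]
ft_force: [-0.2, 0.1, 0.7]
grip_width: 0.679
finger_force: 0.0
```

Call:
{"fn": "move_arm", "kwargs": {"translation": [[-600, 0, -230]], "yaw": [0]}}

```text
clock: 17.18
ee_pos: [0.5899, -0.3444, 0.5453]
tool_rot: [0.257, 0.953, -0.032, 0.156]
ft_force: [-0.8, -0.5, -0.1]
grip_width: 0.683
finger_force: 0.0
```

Call:
{"fn": "move_arm", "kwargs": {"translation": [[-600, 0, -200]], "yaw": [0]}}

```text
clock: 17.3
ee_pos: [0.5991, -0.3499, 0.5447]
tool_rot: [0.257, 0.95, -0.036, 0.171]
ft_force: [0.8, 0.2, 0.1]
grip_width: 0.681
finger_force: 0.0
```

Call:
{"fn": "move_arm", "kwargs": {"translation": [[-600, 0, -180]], "yaw": [0]}}

```text
clock: 17.42
ee_pos: [0.6081, -0.3554, 0.5444]
tool_rot: [0.256, 0.948, -0.04, 0.187]
ft_force: [0.3, 0.1, -0.6]
grip_width: 0.687
finger_force: 0.0
```

```bash
python3 - <<'E'
from h import *
st()
E
```

```text
t 17.43 p [ 0.6081 -0.3554  0.5444] R [[-0.799, 0.5, 0.333], [0.47, 0.866, -0.172], [-0.374, 0.02, -0.927]] q [-0.73  0.67  0.19  0.1   1.91 -1.72] F [ 0.3  0.1 -0.6] w 0.687 ff 0.0
```

Call:
{"fn": "move_arm", "kwargs": {"translation": [[-600, 0, -160]], "yaw": [0]}}

```text
clock: 17.55
ee_pos: [0.6169, -0.3607, 0.5446]
tool_rot: [0.255, 0.944, -0.044, 0.202]
ft_force: [0.1, 0.1, 0.2]
grip_width: 0.678
finger_force: 0.0
```

Call:
{"fn": "move_arm", "kwargs": {"translation": [[-600, 0, -140]], "yaw": [0]}}

```text
clock: 17.68
ee_pos: [0.6256, -0.366, 0.5452]
tool_rot: [0.255, 0.941, -0.049, 0.218]
ft_force: [-0.6, -1.1, -0.1]
grip_width: 0.678
finger_force: 0.0
```

Call:
{"fn": "move_arm", "kwargs": {"translation": [[-600, 0, -120]], "yaw": [0]}}

```text
clock: 17.8
ee_pos: [0.6341, -0.3712, 0.5462]
tool_rot: [0.254, 0.937, -0.053, 0.234]
ft_force: [0.2, -0.7, 0.5]
grip_width: 0.681
finger_force: 0.0
```

Call:
{"fn": "move_arm", "kwargs": {"translation": [[-600, 0, -100]], "yaw": [0]}}

```text
clock: 17.92
ee_pos: [0.6425, -0.3763, 0.5475]
tool_rot: [0.253, 0.933, -0.057, 0.25]
ft_force: [0.2, 0.5, -0.5]
grip_width: 0.682
finger_force: 0.0
```

Call:
{"fn": "move_arm", "kwargs": {"translation": [[-600, 0, -80]], "yaw": [0]}}

```text
clock: 18.05
ee_pos: [0.6508, -0.3812, 0.5492]
tool_rot: [0.252, 0.929, -0.061, 0.266]
ft_force: [-0.5, 1.0, -0.1]
grip_width: 0.675
finger_force: 0.0
```

Call:
{"fn": "move_arm", "kwargs": {"translation": [[-600, 0, -60]], "yaw": [0]}}

```text
clock: 18.18
ee_pos: [0.659, -0.3862, 0.5512]
tool_rot: [0.251, 0.924, -0.066, 0.282]
ft_force: [0.5, 0.2, 0.5]
grip_width: 0.682
finger_force: 0.0
```

Call:
{"fn": "move_arm", "kwargs": {"translation": [[-600, 0, -40]], "yaw": [0]}}

```text
clock: 18.3
ee_pos: [0.667, -0.391, 0.5534]
tool_rot: [0.249, 0.919, -0.07, 0.298]
ft_force: [-0.1, 0.2, 0.5]
grip_width: 0.682
finger_force: 0.0
```

Call:
{"fn": "move_arm", "kwargs": {"translation": [[-600, 0, -20]], "yaw": [0]}}

```text
clock: 18.42
ee_pos: [0.6749, -0.3958, 0.5559]
tool_rot: [0.248, 0.914, -0.074, 0.313]
ft_force: [-0.5, 0.4, 0.0]
grip_width: 0.681
finger_force: 0.0
```

Call:
{"fn": "move_arm", "kwargs": {"translation": [[-600, 0, 0]], "yaw": [0]}}

```text
clock: 18.55
ee_pos: [0.6825, -0.4004, 0.5586]
tool_rot: [0.247, 0.908, -0.078, 0.329]
ft_force: [0.5, -0.2, 0.6]
grip_width: 0.683
finger_force: 0.0
```

Call:
{"fn": "move_arm", "kwargs": {"translation": [[-600, 0, 0]], "yaw": [0]}}

```text
clock: 18.68
ee_pos: [0.6889, -0.4044, 0.563]
tool_rot: [0.246, 0.902, -0.083, 0.345]
ft_force: [-0.2, 0.2, 0.4]
grip_width: 0.68
finger_force: 0.0
```

Call:
{"fn": "move_arm", "kwargs": {"translation": [[-600, 0, 20]], "yaw": [0]}}

```text
clock: 18.8
ee_pos: [0.6951, -0.4081, 0.5681]
tool_rot: [0.244, 0.896, -0.087, 0.361]
ft_force: [0.6, -0.3, 1.0]
grip_width: 0.683
finger_force: 0.0
```

```bash
python3 - <<'E'
from h import *
st()
E
```

```text
t 18.8 p [ 0.6951 -0.4081  0.5681] R [[-0.621, 0.5, 0.604], [0.375, 0.866, -0.332], [-0.689, 0.02, -0.725]] q [-0.72  0.72  0.19  0.15  1.49 -1.71] F [ 0.6 -0.3  1. ] w 0.683 ff 0.0
```

```bash
python3 - <<'E'
from h import *
s,r=st(); M=r.as_matrix()
for p in ([.487,-.147,.53],[.487,-.147,.245],[.6076,-.2133,.1]): goto(p,None,s)
print('station -y in tool',M.T@[-.618,-.786,0])
E
```

```text
t 18.8 p [ 0.6951 -0.4081  0.5681] R [[-0.621, 0.5, 0.604], [0.375, 0.866, -0.332], [-0.689, 0.02, -0.725]] q [-0.72  0.72  0.19  0.15  1.49 -1.71] F [ 0.6 -0.3  1. ] w 0.683 ff 0.0
shift [253.2, 121.3, -184.7]
shift [449.5, 115.4, 21.8]
shift [449.7, 115.4, 221.7]
station -y in tool [ 0.08917538 -0.98948656 -0.11262374]
```

Call:
{"fn": "move_arm", "kwargs": {"translation": [[35, 15, -25], [70, 30, -52], [105, 48, -78], [140, 66, -104], [180, 85, -132], [215, 103, -158], [253, 121, -185], [253, 121, -185]], "yaw": [0, 0, 0, 0, 0, 0, 0, 0], "gripper": 0, "squeeze": 10}}

```text
clock: 19.8
ee_pos: [0.4849, -0.1448, 0.5324]
tool_rot: [0.243, 0.896, -0.087, 0.362]
ft_force: [0.8, 0.1, 0.5]
grip_width: 0.006
finger_force: 0.0
```

```bash
python3 - <<'E'
from h import *
s,r=st(); M=r.as_matrix()
for p in ([.487,-.147,.245],[.6076,-.2133,.1]): goto(p,None,s)
E
```

```text
t 19.8 p [ 0.4849 -0.1448  0.5324] R [[-0.62, 0.498, 0.606], [0.373, 0.867, -0.331], [-0.69, 0.021, -0.723]] q [-0.53 -0.16  1.44  0.03  1.1  -1.58] F [0.8 0.1 0.5] w 0.006 ff 0.0
shift [196.3, -6.8, 209.9]
shift [196.9, -7.2, 409.8]
```

Call:
{"fn": "move_arm", "kwargs": {"translation": [[33, -1, 35], [66, -2, 70], [99, -3, 105], [132, -4, 140], [165, -5, 175], [196, -7, 210], [196, -7, 210]], "yaw": [0, 0, 0, 0, 0, 0, 0]}}

```text
clock: 20.68
ee_pos: [0.4868, -0.149, 0.2407]
tool_rot: [0.245, 0.897, -0.086, 0.357]
ft_force: [-0.2, 0.2, 0.1]
grip_width: 0.004
finger_force: 0.0
```

```bash
python3 - <<'E'
from h import *
s,r=st(); save('wrist','w5'); 
for th in('roller','lamp_edge','station'): print(th,[(np.round(x['position'],3).tolist(),round(x['conf'],2)) for x in place_of('wrist',th)[:2]])
goto([.6076,-.2133,.1],None,s)
E
```

```text
t 20.68 p [ 0.4868 -0.149   0.2407] R [[-0.625, 0.501, 0.599], [0.378, 0.865, -0.329], [-0.683, 0.021, -0.73]] q [-0.54 -0.02  2.07  0.08  0.34 -1.64] F [-0.2  0.2  0.1] w 0.004 ff 0.0
roller [([0.566, -0.244, 0.127], 0.79)]
lamp_edge []
station [([0.58, -0.258, 0.006], 0.75)]
shift [-3.8, 2.0, 196.2]
```

View pics/w5.png

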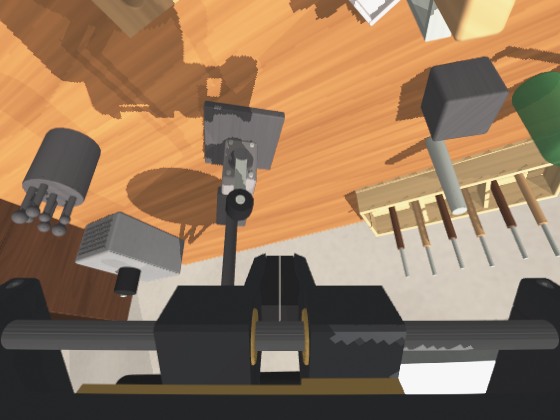

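Call:
{"fn": "move_arm", "kwargs": {"translation": [[0, 0, 50], [-1, 0, 100], [-2, 1, 145], [-4, 2, 180], [-4, 2, 196], [-4, 2, 196]], "yaw": [0, 0, 0, 0, 0, 0]}}

```text
clock: 21.62
ee_pos: [0.6098, -0.2139, 0.1045]
tool_rot: [0.244, 0.896, -0.087, 0.36]
ft_force: [1.0, -0.2, 0.2]
grip_width: 0.007
finger_force: 0.0
```

```bash
cat >> h.py <<'E'
O=np.array([.583,-.2575]);SX=np.array([.786,-.618]);SY=np.array([.618,.786])
def stn(p): d=np.array(p)[:2]-O; return np.round([d@SX*1e3,d@SY*1e3,p[2]*1e3],1)
E
python3 - <<'E'
from h import *
s,r=st(); print('TCP stn',stn(s['ee_pos']))
save('wrist','w6')
for c in ('wrist','top','side'):
    if c!='wrist': grab_frame(c)
    print([(stn(x['position']),round(x['conf'],2)) for x in place_of(c,'roller')[:2]])
E
```

```text
t 21.62 p [ 0.6098 -0.2139  0.1045] R [[-0.621, 0.5, 0.603], [0.375, 0.866, -0.331], [-0.688, 0.021, -0.725]] q [-0.52  0.49  1.85  0.35  0.05 -1.91] F [ 1.  -0.2  0.2] w 0.007 ff 0.0
TCP stn [ -5.8  50.8 104.5]
[(array([-20.7,   1.3, 129.5]), 0.74)]
[(array([-297.4,  419.8,    7.1]), 0.65), (array([-25.9,   1.7, 126.3]), 0.6)]
[(array([-190.9, -110.5,    0.7]), 0.43)]
```

View pics/w6.png

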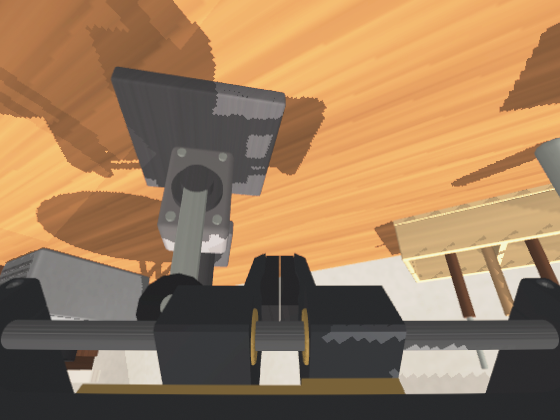

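Call:
{"fn": "move_arm", "kwargs": {"translation": [[0, 0, -6], [0, 0, -12], [0, 0, -12]], "yaw": [0.1, 0.2, 0.2]}}

```text
clock: 22.3
ee_pos: [0.6018, -0.2095, 0.1133]
tool_rot: [0.332, 0.868, -0.05, 0.367]
ft_force: [-0.7, 1.4, 0.4]
grip_width: 0.007
finger_force: 0.0
```

```bash
python3 - <<'E'
from h import *
s,r=st(); print('TCP stn',stn(s['ee_pos']))
print('-y in tool',r.as_matrix().T@np.r_[-SY,0])
E
```

```text
t 22.3 p [ 0.6018 -0.2095  0.1133] R [[-0.51, 0.613, 0.603], [0.539, 0.775, -0.331], [-0.67, 0.156, -0.725]] q [-0.52  0.46  1.87  0.29  0.05 -1.65] F [-0.7  1.4  0.4] w 0.007 ff 0.0
TCP stn [-14.9  49.4 113.3]
-y in tool [-0.1080072  -0.98761411 -0.11257363]
```

Call:
{"fn": "move_arm", "kwargs": {"translation": [[-0.5, -5, -0.5], [-1.1, -10, -1.1], [-1.6, -15, -1.7], [-1.6, -15, -1.7]], "yaw": [0, 0, 0, 0]}}

```text
clock: 22.8
ee_pos: [0.5923, -0.2217, 0.1126]
tool_rot: [0.332, 0.868, -0.051, 0.367]
ft_force: [-0.4, 0.4, 0.5]
grip_width: 0.002
finger_force: 0.0
```

Call:
{"fn": "move_arm", "kwargs": {"translation": [[-0.5, -5, -0.5], [-1.1, -10, -1.1], [-1.1, -10, -1.1]], "yaw": [0, 0, 0]}}

```text
clock: 23.18
ee_pos: [0.5862, -0.2293, 0.1125]
tool_rot: [0.332, 0.868, -0.05, 0.367]
ft_force: [0.4, 1.1, 1.3]
grip_width: 0.007
finger_force: 0.6
```

```bash
python3 - <<'E'
from h import *
s,r=st(); print('TCP stn',stn(s['ee_pos']),'Fy stn',np.dot(s['ft_force'][:2],SY))
print('-y in tool',r.as_matrix().T@np.r_[-SY,0])
E
```

```text
t 23.18 p [ 0.5862 -0.2293  0.1125] R [[-0.511, 0.613, 0.603], [0.539, 0.774, -0.331], [-0.67, 0.156, -0.726]] q [-0.58  0.44  1.9   0.9   0.07 -2.3 ] F [0.4 1.1 1.3] w 0.007 ff 0.5692854383960366
TCP stn [-14.9  24.1 112.5] Fy stn 1.0987013862190964
-y in tool [-0.10823047 -0.98760516 -0.11243763]
```

Call:
{"fn": "move_arm", "kwargs": {"translation": [[-0.5, -5, -0.5], [-1.1, -10, -1.1], [-1.1, -10, -1.1]], "yaw": [0, 0, 0]}}

```text
clock: 23.55
ee_pos: [0.5799, -0.237, 0.1123]
tool_rot: [0.332, 0.868, -0.05, 0.366]
ft_force: [-0.1, 3.0, 0.3]
grip_width: 0.008
finger_force: 1.0
```

Call:
{"fn": "move_arm", "kwargs": {"translation": [[-0.5, -5, -0.5], [-1.1, -10, -1.1], [-1.1, -10, -1.1]], "yaw": [0, 0, 0]}}

```text
clock: 23.92
ee_pos: [0.5736, -0.2448, 0.112]
tool_rot: [0.332, 0.868, -0.05, 0.366]
ft_force: [0.6, 3.2, -1.5]
grip_width: 0.005
finger_force: 1.4
```

```bash
python3 - <<'E'
from h import *
s,r=st(); print('TCP stn',stn(s['ee_pos']),'Fy stn',np.dot(s['ft_force'][:2],SY))
for c in('wrist','top'):
    grab_frame(c) if c!='wrist' else save('wrist','w7')
    print([(stn(x['position']),round(x['conf'],2)) for x in place_of(c,'roller')[:2]])
    print(np.dot(sense()['ft_force'][:2],SY))
E
```

```text
t 23.93 p [ 0.5736 -0.2448  0.112 ] R [[-0.511, 0.613, 0.602], [0.54, 0.774, -0.33], [-0.668, 0.157, -0.727]] q [-0.63  0.43  1.92  1.16  0.09 -2.59] F [ 0.6  3.2 -1.5] w 0.005 ff 1.3773290812969208
TCP stn [-15.2   4.2 112. ] Fy stn 2.9067519027971533
[(array([-24.4, -28.1, 121.1]), 0.7)]
2.484119878110825
[(array([-26.7, -25.7, 125.4]), 0.49)]
2.898950504453648
```

View pics/w7.png

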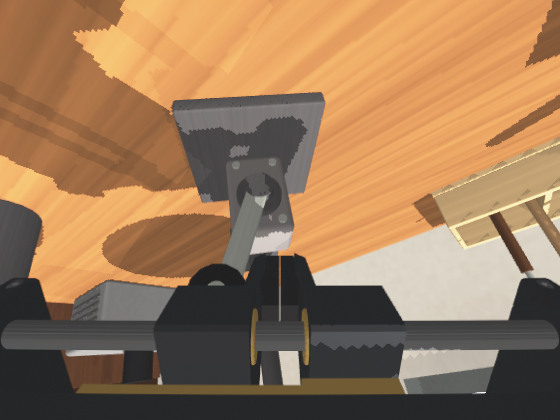

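Call:
{"fn": "move_arm", "kwargs": {"translation": [[-0.5, -5, -0.5], [-1.1, -10, -1.1], [-1.6, -15, -1.7], [-1.9, -18, -2], [-1.9, -18, -2], [-1.9, -18, -2]], "yaw": [0, 0, 0, 0, 0, 0]}}

```text
clock: 24.88
ee_pos: [0.5627, -0.259, 0.1122]
tool_rot: [0.332, 0.868, -0.05, 0.366]
ft_force: [3.6, 5.7, -1.3]
grip_width: 0.005
finger_force: 2.6
```

```bash
python3 - <<'E'
from h import *
s,r=st(); print('TCP stn',stn(s['ee_pos']),'Fy stn',np.dot(s['ft_force'][:2],SY))
for c in('wrist','top','wrist','top'):
    grab_frame(c)
    print([(stn(x['position']),round(x['conf'],2)) for x in place_of(c,'roller')[:2]])
    print(np.dot(sense()['ft_force'][:2],SY))
print('+y in tool',r.as_matrix().T@np.r_[SY,0])
E
```

```text
t 24.88 p [ 0.5627 -0.259   0.1122] R [[-0.511, 0.612, 0.603], [0.54, 0.775, -0.329], [-0.669, 0.157, -0.727]] q [-0.67  0.43  1.93  1.28  0.12 -2.74] F [ 3.6  5.7 -1.3] w 0.005 ff 2.5998086482286453
TCP stn [-15.1 -13.7 112.2] Fy stn 6.662568284162505
[(array([-25. , -43.2, 115.3]), 0.96)]
5.776229653183444
[(array([-27.6, -40.6, 112.8]), 0.61)]
5.745810686173046
[(array([-26.4, -45.5, 114.6]), 0.65)]
6.131014814638168
[(array([-29.8, -41.6, 115.5]), 0.66)]
6.365812906292947
+y in tool [0.10845222 0.98742121 0.11383089]
```

Call:
{"fn": "move_arm", "kwargs": {"translation": [[0, 0, 0], [0, 0, 0], [1.1, 10, 1.1], [2.2, 20, 2.3], [3.3, 30, 3.4], [4.4, 40, 4.6], [5.5, 50, 5.7], [6.6, 60, 6.8], [7.1, 65, 7.4], [7.1, 65, 7.4]], "yaw": [0, 0, 0, 0, 0, 0, 0, 0, 0, 0]}}

```text
clock: 26.52
ee_pos: [0.6035, -0.208, 0.1128]
tool_rot: [0.332, 0.867, -0.05, 0.367]
ft_force: [-0.1, 0.0, 0.2]
grip_width: 0.007
finger_force: 0.0
```

Call:
{"fn": "move_arm", "kwargs": {"translation": [[0, 0, -40], [0, 0, -80], [0, 0, -130], [0, 0, -180], [0, 0, -200], [0, 0, -200]], "yaw": [0, 0, 0, 0, 0, 0]}}

```text
clock: 27.28
ee_pos: [0.4827, -0.1418, 0.2591]
tool_rot: [0.332, 0.867, -0.05, 0.368]
ft_force: [-0.9, -1.2, -0.1]
grip_width: 0.004
finger_force: 0.0
```

```bash
python3 - <<'E'
from h import *
st(); a=save('wrist','w8')
print([(stn(x['position']),round(x['conf'],2)) for x in place_of('wrist','roller')[:2]])
b=save('side','s8')
for th in('roller','pot','square_pot','tray_in'): print(th,[(np.round(x['position'],3).tolist(),round(x['conf'],2)) for x in place_of('side',th)[:2]])
cv2.imwrite('pics/f.png',cv2.resize(np.hstack([a,b])[:,:,::-1],(800,300)))
E
```

```text
t 27.27 p [ 0.4827 -0.1418  0.2591] R [[-0.508, 0.613, 0.605], [0.539, 0.775, -0.332], [-0.672, 0.157, -0.724]] q [-0.53 -0.06  2.06  0.05  0.38 -1.41] F [-0.9 -1.2 -0.1] w 0.004 ff 0.0
[(array([-20.2,   0.6, 128.8]), 0.79)]
roller [([0.568, -0.245, 0.132], 0.7), ([0.443, -0.021, 0.005], 0.63)]
pot [([0.445, -0.022, 0.008], 0.57)]
square_pot [([0.52, 0.246, 0.077], 0.56)]
tray_in [([0.44, -0.026, 0.002], 0.57)]
```

View pics/f.png

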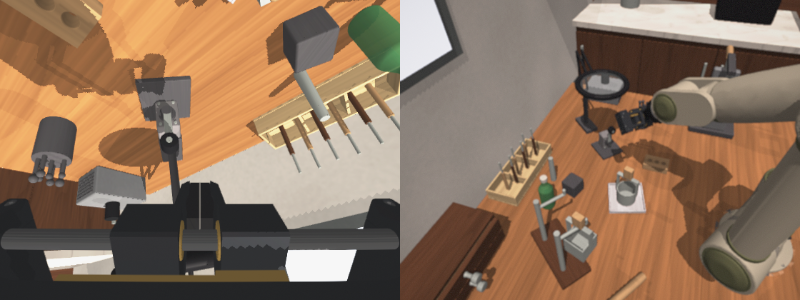

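The roller is back upright at wrist-view pixel (168,140). The pot is standing in the tray at side-view pixel (626,195), everything else is in place, and the robot touches nothing.

```bash
python3 -c "
from bench import finish_job
print(finish_job())"
```

```text
the job is handed in; nothing more can be done
None
```

The pot stands upright in the tray, released, and the roller arm was pushed to about 0.6 rad (34°, estimated from camera fixes), held for about a second and sprang back upright; I handed the job in at about 27 s of the 59 s, with no verdict shown, having tilted the tool by repeatedly commanding out-of-reach poses because the move interface has no tilt command.

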